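# Free the jammed spice drawer and shut it

## Task

The little spice drawer will not close because the tall pepper mill is standing in it. Take the mill out and stand it upright on the round wooden board, then push the drawer fully shut with the two short spice jars still standing inside. Do not tip over the mill or the jars, and leave the other things on the counter where they are.

Things in the scene. Friction and masses are not known exactly. Their poses are not given: they have to be found in the camera images.
- unit: Dark wooden spice-drawer unit fixed to the counter, 270 deep (x) x 270 wide (y) x 115 mm high; its one drawer faces its -x side. Origin: centre of its underside, on the counter; z up. Its top panel begins at x = -120 mm; the opening below that panel reaches 81 mm above the drawer's inner floor: anything taller stops the drawer.
- unit_drawer0 (a joint): How far the drawer is open, in m: 0 = fully shut, 0.19 = fully pulled out; it slides along the unit's x axis (opens to -x, shuts to +x). It starts 0.13 to 0.17 open, slides with about 1 N friction plus 4 N per m/s, and stays where it is left.
- unit_drawer0_handle (a point): Middle of the drawer's steel bar handle, which moves with the drawer: a level round bar, 11 mm thick, 131 mm long along the unit's y, 77 mm above the counter and 35 mm in front of the drawer's front panel. The front panel is 264 mm wide and spans 14 to 103 mm above the counter. Axes as the unit's.
- drawer_floor (a point): Centre of the drawer's inner floor (its top face, 22 mm above the counter); moves with the drawer, axes as the unit's. Inside 225 mm (x) by 228 mm (y); walls rise 71 mm above this floor, the front panel 81 mm. The inner face of the front wall is at x = -112 mm.
- mill: Wooden pepper mill, round, upright, 155 mm tall, loose, 0.15 to 0.31 kg. Foot 54 mm across, waist 36 at 45 mm up, belly 46 at 92 to 96 mm up, then a straight head 40 mm across from 100 to 132 mm above the foot (grip here), small knob on top. Origin: centre of the foot's underside; z up its axis. Starts standing in the drawer's open part, in one of three places side by side along y.
- jar1: Short glass spice jar with a steel lid, 48 mm in diameter, 62 mm tall, loose, standing in the drawer. Origin: centre of its underside; z up. It stays in the drawer.
- jar2: The other short spice jar, just like jar1, also standing in the drawer. It stays in the drawer.
- board: Round light-wood serving board, 150 mm in diameter, 14 mm thick, fixed flat on the counter to the left or right of the drawer. Origin: centre of its underside, on the counter; its top face is 14 mm above.
- bowl: White ceramic bowl, 150 mm in diameter, 60 mm high, loose, on the other side of the drawer from the board. Bystander. Origin: centre of its underside.
- oil: Amber glass oil bottle, 66 mm in diameter, 200 mm tall, loose, on the counter at the left rear. Bystander. Origin: centre of its underside.
- canister: Steel canister, 90 mm in diameter, 130 mm tall, loose, on the counter at the right rear. Bystander. Origin: centre of its underside.

How it is judged (in metres and radians):
On the way, in this order (a step that is already met when the one before it is completed fails the run):
1. the mill stands upright on the round board, let go (horizontal distance between mill and board below 0.052 m and z of mill in the frame of board between 0.01 and 0.018 m and angle between mill's own z axis and vertical below 0.1 rad and contact force between the fingers and mill below 0.05 N), for 0.2 s.
2. the drawer is pushed fully shut (value of joint unit_drawer0 below 0.006 m), for 0.2 s.
At the end, for the whole second after the job is handed in: The drawer is within 6 mm of fully shut; the mill stands upright (within 0.1 rad) and at rest with its foot on the round board (axis within 52 mm of the board's centre, foot on the board's top); both short jars stand upright (within 0.15 rad) on the drawer's floor (value of joint unit_drawer0 below 0.006 m and horizontal distance between mill and board below 0.052 m and z of mill in the frame of board between 0.01 and 0.018 m and angle between mill's own z axis and vertical below 0.1 rad and linear speed of mill below 0.02 m/s and angle between each of jar1, jar2's own z axis and vertical below 0.15 rad and horizontal distance between each of jar1, jar2 and drawer_floor below 0.16 m and z of jar1 in the frame of drawer_floor between -0.01 and 0.01 m and z of jar2 in the frame of drawer_floor between -0.01 and 0.01 m); the robot touches nothing.
It fails at once if the mill is tipped more than 0.6 rad (angle between mill's own z axis and vertical above 0.6 rad).
It fails at once if a short jar is tipped more than 0.6 rad (angle between any of jar1, jar2's own z axis and vertical above 0.6 rad).
It fails at once if the bowl, oil bottle or canister is moved more than 25 mm (distance of any of bowl, oil, canister from where it was at the start of the episode above 0.025 m).
It also fails if it takes over 58 s, if anything falls off the work surface, if the arm or the gripper's body presses on something with over 40 N, if the wrist force passes 120 N, or if a joint passes its speed limit or range.

## Robot

A 6-joint arm with a two-finger parallel gripper is mounted at the origin on the work surface. World frame = base frame: x ahead of the robot, y to its left, z up, the work surface at z = 0. Lengths are in m, angles in degrees, forces in N, time in s.
With the tool pointing down it reaches from about 0.325 to 0.85 m from the base axis. Payload 4.4 kg.
Tool frame: the origin (TCP) lies between the finger pads; the fingertips stand 19 mm ahead of it and the grasp point (between the pads) is the TCP; z points along the fingers, y is the line along which they close (so a half turn about z gives the same grasp; the last joint's range is limited). The gripper opens to 94 mm and grips with 3 to 60 N. Pads are 16 mm wide; open, the fingers measure 119 mm over their backs; the gripper's body (75 mm by 177 mm) begins 78 mm behind the grasp point.
Start: joints at [56.866, 11.837, 88.321, -0, 79.842, -8.623], TCP at [0.239, 0.523, 0.224] pointing down, gripper open.
Joint ranges: [-156.59, 156.59], [-49.26, 127.26], [12.9, 141.05], [-63.56, 243.56], [4.71, 150.69], [-161.64, 161.64]. Speed limits (degrees/s): [159.86, 159.86, 180, 180, 180, 180].

## Interface

Orientations are given as a 3x3 rotation matrix whose columns are the frame's x, y, z axes.
In Python, from cell import bot, cam, job gives the robot as it stands (bot), with the cameras (cam) and the job (job).
- The arm moves only by the shell command python3 nudge.py FILE [FORCE], which reads ROWS from the file FILE. ROWS is 1 to 8 rows, parted by semicolons, with the numbers parted by spaces; each row has 5 numbers: dx, dy, dz in normalised numbers (1 is 0.3 m), then a turn about the tool's z in fractions of the full range, 1 being 180 degrees, then the finger opening in m; each row shifts and turns the commanded pose from where the row before left it, along the tool's axes as they then stand; what a row does not reach is not made up. A row lasts 1/12 s, in which the tool goes at most 0.0417 m and 7.16 degrees, less where a joint would pass 70% of its speed; a pose out of reach is approached as far as the arm can. The fingers move at their own pace and stop on an object; FORCE is the grip in N (left out, the last holds). Time passes only in rows, so rows that do not move let the fingers close. It prints the time, the measured TCP pose, the force, the opening and the grip force at its end. No shift or turn number may pass 1 either way. Input that does not fit is refused with a message, and nothing moves.
- bot.observe(): the state, without advancing time (a new reading comes with each control period).
- cam.get_image(name): name is "side" or "top"; returns the picture (384x512x3 uint8, blue, green, red); there is no depth.
- cam.camera_info(name): a dict with "vertical_fov" (degrees; the focal length in pixels is half the picture's height over the tangent of half this angle, whatever the lens; pixels are square), "cx", "cy" (the principal point, pixels), "origin" and "attitude" of the camera in the world. Camera axes: x right, y up, looking along -z (the intrinsics and any distortion apply to the point x, -y, -z); pixel columns grow to the right and rows downward; lengths in m; the calibration is good to about 2 mm. A picture is of the moment at which its call begins. camera_info takes no time and is no camera call.
- job.finish_job(): hands the job in; it is judged then, once.
The state is a dict: "time": time; "q": joint angles; "dq": joint speeds; "tau": joint torques, N m; "tcp_pos": TCP position; "eef_rot": TCP orientation; "ft_force": force on the tool from outside, world axes, zero at the start; "ft_torque": the same for the moment, N m; "opening": finger opening in m; "grip_force": force on a finger pad.
Only numpy, scipy, OpenCV 4.12 (cv2) and the standard library are available. Lean on these libraries where they do the work, as an engineer would, in place of code of your own. Each camera call takes 0.05 s, during which the arm holds its last target. There are 200 camera calls.

## Working session

There is one attempt and no reset: what is moved stays moved. The work goes in short steps, Python scripts to look and compute and a shell command to move; the robot and the scene stay as the last step left them, time stands still between calls to the robot, and variables do not carry over. Pictures are saved under pics/ and viewed, at most 10 in all, crops included, and the job is handed in when it is done.

```bash
ls; mkdir -p pics; python3 - <<'E'
from cell import bot, cam, job
import cv2
for n in("side","top"):
    im=cam.get_image(n); cv2.imwrite(f"pics/{n}0.png",im); print(n,cam.camera_info(n))
s=bot.observe(); print(s["time"],s["tcp_pos"],s["eef_rot"])
E
```

```text
cell.py
nudge.py
pics
side {'vertical_fov': 49.032329478284005, 'cx': 259.85108925782254, 'cy': 193.2350222781944, 'origin': array([0.32806156, 0.608995  , 0.82581868]), 'attitude': array([[-0.91157652,  0.29578511, -0.28555108],
       [-0.4110281 , -0.67116165,  0.61692621],
       [-0.00917335,  0.67974496,  0.73339119]])}
top {'vertical_fov': 51.1784044805301, 'cx': 248.24960954415033, 'cy': 196.99606684508873, 'origin': array([0.52167653, 0.01140832, 1.26981355]), 'attitude': array([[-0.02083164,  0.99503853, -0.097285  ],
       [-0.99977173, -0.02027066,  0.00675125],
       [ 0.00474572,  0.09740344,  0.99523367]])}
0.1 [0.2381887  0.52259625 0.22341108] [[-9.09871905e-01  4.14887778e-01 -1.11738581e-03]
 [ 4.14889163e-01  9.09870386e-01 -1.69173002e-03]
 [ 3.14798144e-04 -2.00284888e-03 -9.99997945e-01]]
```

View pics/side0.png

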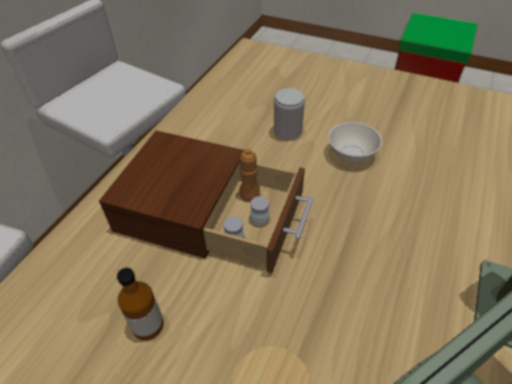

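View pics/top0.png

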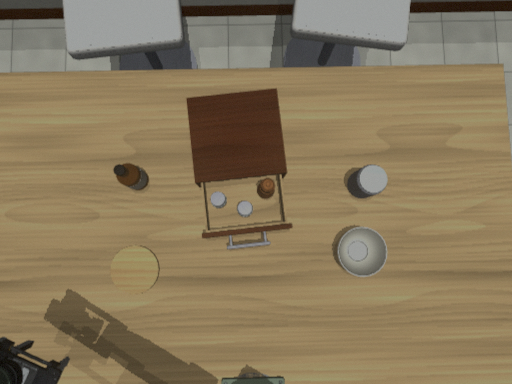

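The mill is at the robot's right in the drawer, around top (267,187) and side (249,175). The jars are at top (218,200) and (245,208), the board at top (134,269) and the handle at top (248,242). I'll enlarge these areas to read them more closely.

```bash
python3 - <<'E'
import cv2,numpy as np
s=cv2.imread("pics/side0.png");t=cv2.imread("pics/top0.png")
a=cv2.resize(t[160:260,190:300],None,fx=5,fy=5,interpolation=cv2.INTER_CUBIC)
cv2.imwrite("pics/c1.png",a)
b=cv2.resize(s[135:275,190:320],None,fx=4.2,fy=4.2,interpolation=cv2.INTER_CUBIC)
cv2.imwrite("pics/c2.png",b)
E
```

```text
(no output)
```

View pics/c1.png

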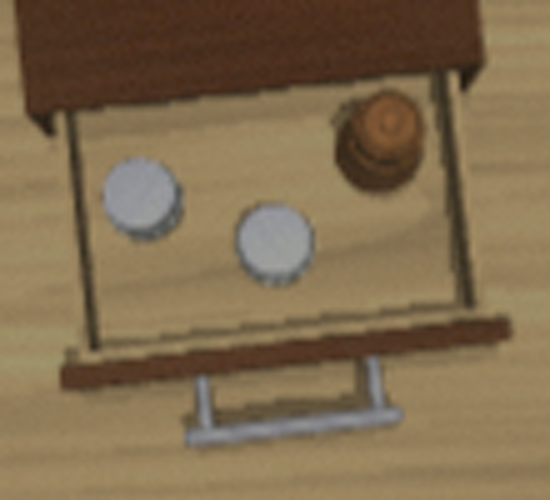

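View pics/c2.png

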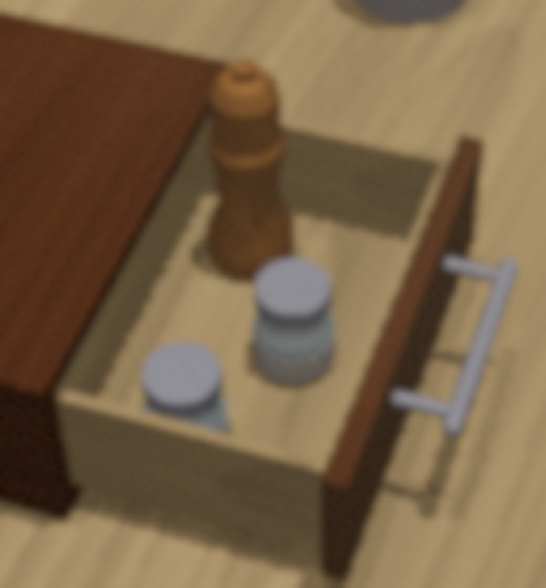

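The enlarged crops show:
- **Mill knob:** top (269,184), side (247.9,151.2).
- **Jar lids:** top (218,198.4) and (245,208), side (233.3,223.6) and (259.8,203.3).
- **Handle ends:** top (227.4,247.6) and (270.2,242.6), side (297.9,236.2) and (311.7,198.1).

```bash
cat > h.py <<'E'
import numpy as np
from cell import bot, cam, job
def ray(n,p):
    c=cam.camera_info(n); f=192/np.tan(np.radians(c["vertical_fov"]/2))
    d=c["attitude"]@np.array([(p[0]-c["cx"])/f,-(p[1]-c["cy"])/f,-1]); return c["origin"],d/np.linalg.norm(d)
def plane(n,p,z):
    o,d=ray(n,p); return o+d*(z-o[2])/d[2]
def tri(pt,ps):
    A=0;b=0;R=[ray("top",pt),ray("side",ps)]
    for o,d in R:
        P=np.eye(3)-np.outer(d,d);A=A+P;b=b+P@o
    x=np.linalg.solve(A,b); return x,[np.linalg.norm(np.cross(x-o,d)) for o,d in R]
E
python3 - <<'E'
from h import *
import cv2
np.set_printoptions(precision=4,suppress=True)
for k,a,b in [("knob",(269,184),(247.9,151.2)),("jarA",(218,198.4),(233.3,223.6)),("jarB",(245,208),(259.8,203.3)),("hL",(227.4,247.6),(297.9,236.2)),("hR",(270.2,242.6),(311.7,198.1))]:
    print(k,*tri(a,b))
print("mill foot z=.022+: side foot front edge", plane("top",(269,184),.177))
for p in [(196,183.6),(286.6,172.4)]: print("unit",plane("top",p,.115))
t=cv2.imread("pics/top0.png")
for p in [(134.5,269)]: print("board",plane("top",p,.014))
for p in [(270,347)]: print("board far edge side",plane("side",p,.014))
# board extents along row/col by colour
g=t.astype(int); print(g[269,100:170,0]); print(g[235:305,134,0])
print("bowl rim",plane("top",(362,251),.06))
E
```

```text
knob [ 0.6643 -0.0542  0.1696] [np.float64(0.00011180527167867256), np.float64(0.0001118052716787725)]
jarA [0.6347 0.0931 0.0822] [np.float64(0.0007136101163999224), np.float64(0.0007136101163998615)]
jarB [0.6047 0.0135 0.0827] [np.float64(0.00046542655963969755), np.float64(0.0004654265596397732)]
hL [0.4888 0.0675 0.0824] [np.float64(0.0007925468634317982), np.float64(0.0007925468634318462)]
hR [ 0.5008 -0.0591  0.0738] [np.float64(0.0006780483564617657), np.float64(0.0006780483564617912)]
mill foot z=.022+: side foot front edge [ 0.6632 -0.0538  0.177 ]
unit [0.6767 0.1544 0.115 ]
unit [ 0.7043 -0.1096  0.115 ]
board [0.4282 0.3588 0.014 ]
board far edge side [0.4567 0.2934 0.014 ]
[88 89 88 89 89 87 90 90 90 89 88 85 89 89 86 89 85 89 88 89 86 90 91 89
 92 90 90 90 91 91 93 90 91 91 92 91 91 92 94 93 93 94 91 94 93 96 98 94
 96 96 95 95 94 95 96 95 95 95 78 61 92 91 95 95 92 92 95 92 91 91]
[ 88  85  88  87  89  91  89  87  92  91  97  95  92  94 103 103  96  92
  96  97  99  95  95 102 104 102  96  93  94  97  95  96  97  94  92  88
  86  89  92  94  96  95  91  90  91  90  97  97  96  95  91  87  93  94
  88  88  90  93  92  95  97  98 100 100  98  99 103 103 104 104]
bowl rim [ 0.4704 -0.3342  0.06  ]
```

The manual's scale: shifts go in shares of 0.3 m and turns go in shares of 180 degrees. Converting my numbers, -0.035 m is -0.1167, -0.0194 m is -0.0647.

```bash
R=; echo '-0.1 -0.0567 0 0 0.09;-0.1167 -0.0647 0 0 0.09;-0.1167 -0.0647 0 0 0.09;-0.1167 -0.0647 0 0 0.09;-0.1167 -0.0647 0 0 0.09;-0.1167 -0.0647 0 0 0.09;-0.1167 -0.0647 0 0 0.09;-0.1167 -0.0647 0 0 0.09' > mv.in && python3 nudge.py mv.in 20
echo '-0.1167 -0.0647 0 0 0.09;-0.1167 -0.0647 0 0 0.09;-0.1167 -0.0647 0 0 0.09;-0.1167 -0.0647 0 0 0.09;-0.1167 -0.0647 0 0 0.09;-0.1167 -0.0647 0 0 0.09;-0.1 -0.0567 0 0 0.09;0 0 0 0 0.09' > mv.in && python3 nudge.py mv.in
python3 - <<'E'
from h import *
s=bot.observe();R=s["eef_rot"];print(s["tcp_pos"],R, R.T@(np.array([.664,-.054,.223])-s["tcp_pos"]))
E
```

```text
time: 0.77
tcp_pos: [0.4258, 0.2682, 0.2241]
eef_rot: [[-0.91, 0.415, -0.001], [0.415, 0.91, -0.0], [0.0, -0.0, -1.0]]
ft_force: [1.1, 0.5, 0.1]
opening: 0.0899
grip_force: 0.0
time: 1.43
tcp_pos: [0.5913, 0.0435, 0.2237]
eef_rot: [[-0.907, 0.42, 0.001], [0.42, 0.907, -0.003], [-0.002, -0.002, -1.0]]
ft_force: [0.5, -0.1, -0.4]
opening: 0.0899
grip_force: 0.0
[0.59126687 0.04345906 0.22373589] [[-0.90733325  0.42041042  0.00120069]
 [ 0.42040637  0.90733207 -0.00264715]
 [-0.00220232 -0.00189706 -0.99999578]] [-0.10696397 -0.05784857  0.00108121]
```

Converted, -0.03 m is -0.1, -0.025 m is -0.0833.

```bash
echo '-0.1 -0.0533 0 0 0.09;-0.1 -0.0533 0 0 0.09;-0.0833 -0.0467 0 0 0.09;-0.0733 -0.04 0 0 0.09;0 0 0 0 0.09;0 0 0 0 0.09' > mv.in && python3 nudge.py mv.in
python3 - <<'E'
from h import *
import cv2
s=bot.observe();R=s["eef_rot"];print(s["tcp_pos"], R.T@(np.array([.664,-.054,.142])-s["tcp_pos"]))
cv2.imwrite("pics/s1.png",cv2.resize(cam.get_image("side")[80:280,140:360],None,fx=2.7,fy=2.7,interpolation=cv2.INTER_CUBIC))
E
```

```text
time: 1.93
tcp_pos: [0.6614, -0.0484, 0.2234]
eef_rot: [[-0.909, 0.416, -0.002], [0.416, 0.909, 0.001], [0.002, 0.0, -1.0]]
ft_force: [1.3, -0.6, -0.2]
opening: 0.0902
grip_force: 0.0
[ 0.66139353 -0.04838752  0.22336191] [-0.00488161 -0.00402193  0.08135139]
```

View pics/s1.png

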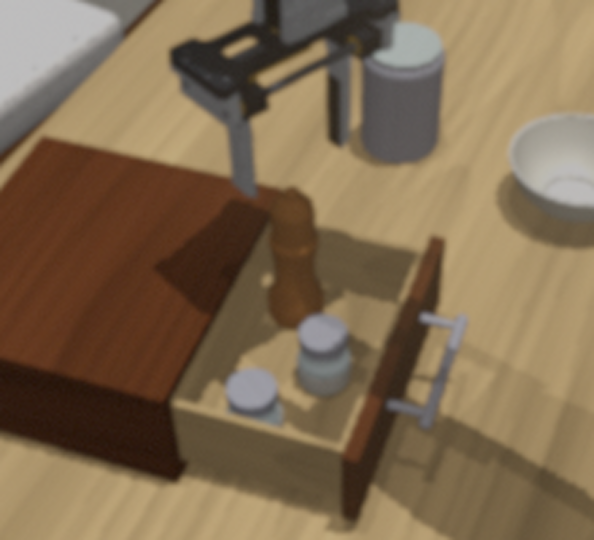

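The open gripper straddles the mill. The fingertips are at about crop (245,190) and (338,140), and the knob sits between and below them at (292,192). Next I correct by 5 and 4 mm, descend and grip.

Converted, 0.025 m is 0.0833, 0.02 m is 0.0667.

```bash
echo '-0.0167 -0.0133 0 0 0.09;0 0 0.0833 0 0.09;0 0 0.0833 0 0.09;0 0 0.0667 0 0.09;0 0 0.0367 0 0.09;0 0 0 0 0.09' > mv.in && python3 nudge.py mv.in 15
echo '0 0 0 0 0.05;0 0 0 0 0.03;0 0 0 0 0.03;0 0 0 0 0.03;0 0 0 0 0.03;0 0 0 0 0.03;0 0 0 0 0.03;0 0 0 0 0.03' > mv.in && python3 nudge.py mv.in 15
```

```text
time: 2.48
tcp_pos: [0.6619, -0.0523, 0.14]
eef_rot: [[-0.91, 0.414, -0.007], [0.414, 0.91, 0.001], [0.007, -0.001, -1.0]]
ft_force: [-0.1, -0.4, -1.1]
opening: 0.0898
grip_force: 0.0
time: 3.15
tcp_pos: [0.6647, -0.0537, 0.1436]
eef_rot: [[-0.91, 0.415, 0.0], [0.415, 0.91, 0.0], [-0.0, 0.0, -1.0]]
ft_force: [-0.3, 0.2, 0.7]
opening: 0.0403
grip_force: 0.3
```

Converted, -0.025 m is -0.0833, -0.02 m is -0.0667.

```bash
echo '0 0 0 0 0.03;0 0 0 0 0.03;0 0 0 0 0.03' > mv.in && python3 nudge.py mv.in 25
echo '0 0 -0.0333 0 0.03;0 0 -0.0667 0 0.03;0 0 -0.0833 0 0.03;0 0 -0.0833 0 0.03;0 0 -0.0833 0 0.03;0 0 -0.0667 0 0.03;0 0 -0.0333 0 0.03;0 0 0 0 0.03' > mv.in && python3 nudge.py mv.in
python3 - <<'E'
from h import *
s=bot.observe();R=s["eef_rot"];print(s["tcp_pos"], R.T@(np.array([.428,.359,.28])-s["tcp_pos"]))
E
```

```text
time: 3.4
tcp_pos: [0.6647, -0.0537, 0.1436]
eef_rot: [[-0.91, 0.415, 0.0], [0.415, 0.91, 0.0], [-0.0, 0.0, -1.0]]
ft_force: [0.8, 0.2, 0.5]
opening: 0.0393
grip_force: 24.9
time: 4.07
tcp_pos: [0.666, -0.0541, 0.2821]
eef_rot: [[-0.91, 0.415, 0.006], [0.415, 0.91, -0.001], [-0.006, 0.001, -1.0]]
ft_force: [0.6, -0.6, -2.0]
opening: 0.0394
grip_force: 24.9
[ 0.66597051 -0.05409965  0.28206221] [3.87911480e-01 2.77146527e-01 1.55536110e-04]
```

Converted, 0.028 m is 0.0933, 0.024 m is 0.08.

```bash
echo '0.0267 0.019 0 0 0.03;0.0533 0.038 0 0 0.03;0.08 0.0573 0 0 0.03;0.0933 0.0667 0 0 0.03;0.0933 0.0667 0 0 0.03;0.0933 0.0667 0 0 0.03;0.0933 0.0667 0 0 0.03;0.0933 0.0667 0 0 0.03' > mv.in && python3 nudge.py mv.in
echo '0.0933 0.0667 0 0 0.03;0.0933 0.0667 0 0 0.03;0.0933 0.0667 0 0 0.03;0.0933 0.0667 0 0 0.03;0.0933 0.0667 0 0 0.03;0.0667 0.0477 0 0 0.03;0.04 0.0287 0 0 0.03;0 0 0 0 0.03' > mv.in && python3 nudge.py mv.in
echo '0 0 0 0 0.03;0 0 0 0 0.03' > mv.in && python3 nudge.py mv.in
python3 - <<'E'
from h import *
import cv2
s=bot.observe();R=s["eef_rot"];print(s["tcp_pos"], R.T@(np.array([.428,.359,.136])-s["tcp_pos"]))
cv2.imwrite("pics/s2.png",np.hstack([cv2.resize(cam.get_image("side"),(400,300)),cv2.resize(cam.get_image("top")[150:330,60:300],(400,300))]))
E
```

```text
time: 4.73
tcp_pos: [0.5461, 0.148, 0.2755]
eef_rot: [[-0.91, 0.415, -0.006], [0.415, 0.91, -0.0], [0.005, -0.003, -1.0]]
ft_force: [0.4, 1.1, -2.0]
opening: 0.0391
grip_force: 24.9
time: 5.4
tcp_pos: [0.4398, 0.3318, 0.2757]
eef_rot: [[-0.912, 0.411, -0.006], [0.411, 0.912, -0.001], [0.005, -0.003, -1.0]]
ft_force: [0.8, -0.4, -2.5]
opening: 0.0389
grip_force: 24.9
time: 5.57
tcp_pos: [0.443, 0.3288, 0.2768]
eef_rot: [[-0.91, 0.415, -0.002], [0.415, 0.91, -0.002], [0.001, -0.003, -1.0]]
ft_force: [0.5, 0.1, -2.8]
opening: 0.0394
grip_force: 24.9
[0.44303791 0.32878707 0.27683322] [0.02603    0.02164223 0.14080841]
```

View pics/s2.png

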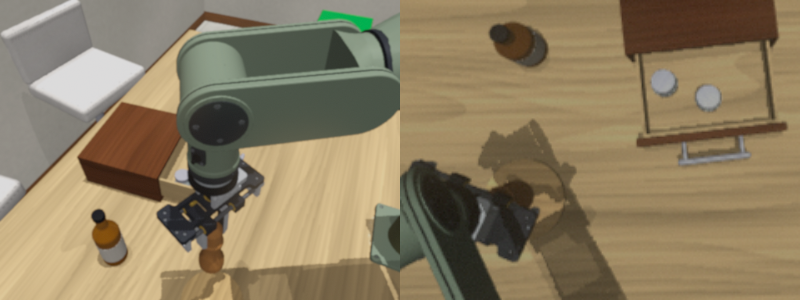

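The mill hangs upright in the gripper, left of and just short of the board centre. The jars still stand in the drawer, at crop (663,82) and (708,97). Next I move the rest of the way and lower it.

Converted, 0.03 m is 0.1, 0.025 m is 0.0833.

```bash
echo '0.0433 0.0367 0 0 0.03;0.0433 0.0353 0.0333 0 0.03;0 0 0.0833 0 0.03;0 0 0.1 0 0.03;0 0 0.1 0 0.03;0 0 0.0667 0 0.03;0 0 0.0333 0 0.03;0 0 0 0 0.03' > mv.in && python3 nudge.py mv.in
echo '0 0 0.0133 0 0.03;0 0 0.0067 0 0.03;0 0 0.0067 0 0.03;0 0 0 0 0.03' > mv.in && python3 nudge.py mv.in
```

```text
time: 6.33
tcp_pos: [0.4277, 0.3581, 0.1503]
eef_rot: [[-0.909, 0.416, -0.005], [0.416, 0.909, -0.003], [0.003, -0.005, -1.0]]
ft_force: [0.1, -1.4, -2.1]
opening: 0.0394
grip_force: 24.9
time: 6.67
tcp_pos: [0.4298, 0.3604, 0.1465]
eef_rot: [[-0.91, 0.415, 0.002], [0.415, 0.91, 0.001], [-0.001, 0.002, -1.0]]
ft_force: [0.4, 0.2, -1.9]
opening: 0.0396
grip_force: 24.9
```

Converted, 0.003 m is 0.01.

```bash
echo '0 0 0.01 0 0.03;0 0 0.01 0 0.03;0 0 0 0 0.03' > mv.in && python3 nudge.py mv.in; echo '0 0 0.0067 0 0.03;0 0 0 0 0.03' > mv.in && python3 nudge.py mv.in; echo '0 0 0.0033 0 0.03;0 0 0 0 0.03' > mv.in && python3 nudge.py mv.in; echo '0 0 0.0033 0 0.03;0 0 0 0 0.03' > mv.in && python3 nudge.py mv.in
```

```text
time: 6.92
tcp_pos: [0.4287, 0.3599, 0.139]
eef_rot: [[-0.91, 0.415, -0.001], [0.415, 0.91, -0.0], [0.0, -0.001, -1.0]]
ft_force: [-0.4, -0.6, -2.2]
opening: 0.0396
grip_force: 24.9
time: 7.08
tcp_pos: [0.4288, 0.3599, 0.1371]
eef_rot: [[-0.91, 0.415, -0.001], [0.415, 0.91, -0.0], [0.0, -0.001, -1.0]]
ft_force: [-0.2, 0.2, -2.3]
opening: 0.0396
grip_force: 24.9
time: 7.25
tcp_pos: [0.429, 0.36, 0.1363]
eef_rot: [[-0.91, 0.415, -0.0], [0.415, 0.91, -0.0], [0.0, -0.0, -1.0]]
ft_force: [0.4, -0.5, -2.4]
opening: 0.0394
grip_force: 24.9
time: 7.42
tcp_pos: [0.4292, 0.3601, 0.1356]
eef_rot: [[-0.91, 0.415, 0.0], [0.415, 0.91, 0.0], [-0.0, 0.0, -1.0]]
ft_force: [0.5, 0.3, -1.5]
opening: 0.0393
grip_force: 24.9
```

Contact is just starting. I go 1 mm more, then open gently and rise.

Converted, 0.0005 m is 0.0017.

```bash
echo '0 0 0.0017 0 0.03;0 0 0.0017 0 0.03;0 0 0 0 0.03' > mv.in && python3 nudge.py mv.in; echo '0 0 0 0 0.042;0 0 0 0 0.046;0 0 0 0 0.06;0 0 0 0 0.09;0 0 0 0 0.09;0 0 0 0 0.09;0 0 0 0 0.09' > mv.in && python3 nudge.py mv.in
echo '0 0 -0.0333 0 0.09;0 0 -0.0667 0 0.09;0 0 -0.1 0 0.09;0 0 -0.1 0 0.09;0 0 -0.1 0 0.09;0 0 -0.0667 0 0.09;0 0 0 0 0.09' > mv.in && python3 nudge.py mv.in
python3 - <<'E'
from h import *
import cv2
cv2.imwrite("pics/s3.png",np.hstack([cv2.resize(cam.get_image("side"),(400,300)),cv2.resize(cam.get_image("top")[150:330,60:300],(400,300))]))
E
```

```text
time: 7.67
tcp_pos: [0.4295, 0.3602, 0.1355]
eef_rot: [[-0.91, 0.415, 0.001], [0.415, 0.91, 0.0], [-0.001, 0.001, -1.0]]
ft_force: [-0.6, -0.1, 4.7]
opening: 0.0391
grip_force: 24.9
time: 8.25
tcp_pos: [0.429, 0.36, 0.1343]
eef_rot: [[-0.91, 0.415, -0.0], [0.415, 0.91, -0.0], [0.0, -0.0, -1.0]]
ft_force: [-0.1, 0.2, 0.1]
opening: 0.0757
grip_force: 0.0
time: 8.83
tcp_pos: [0.4318, 0.3618, 0.2816]
eef_rot: [[-0.91, 0.415, 0.01], [0.415, 0.91, 0.006], [-0.007, 0.01, -1.0]]
ft_force: [0.3, 1.7, -0.0]
opening: 0.09
grip_force: 0.0
```

View pics/s3.png

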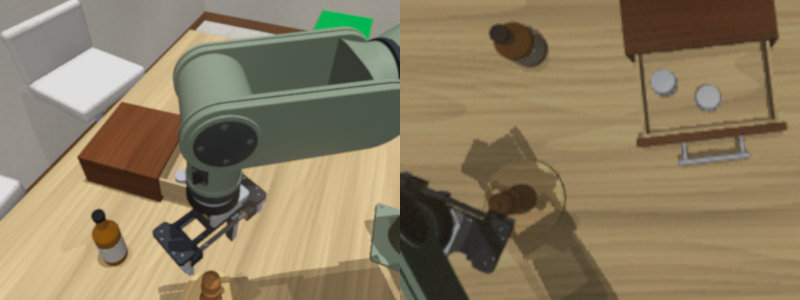

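The mill stands upright on the board, at crop (515,198), and the jars are unchanged. Next I turn to align with the drawer and close the fingers for pushing.

Converted, -6 degrees is -0.0333.

```bash
echo '0 0 0 -0.0333 0.0;0 0 0 -0.0333 0.0;0 0 0 -0.0333 0.0;0 0 0 -0.0333 0.0;0 0 0 -0.0333 0.0;0 0 0 0 0;0 0 0 0 0' > mv.in && python3 nudge.py mv.in
python3 - <<'E'
from h import *
s=bot.observe();R=s["eef_rot"];print(R.T@(np.array([.445,-.001,.27])-s["tcp_pos"]))
E
```

```text
time: 9.52
tcp_pos: [0.4281, 0.3595, 0.2724]
eef_rot: [[-0.996, -0.093, -0.003], [-0.093, 0.996, -0.002], [0.003, -0.002, -1.0]]
ft_force: [-0.4, 0.2, 0.5]
opening: 0.0464
grip_force: 0.0
[ 0.01670638 -0.36049322  0.00306396]
```

Converted, -0.032 m is -0.1067, -0.02 m is -0.0667.

```bash
echo '0.0033 -0.0667 0 0 0;0.005 -0.1067 0 0 0;0.005 -0.1067 0 0 0;0.005 -0.1067 0 0 0;0.005 -0.1067 0 0 0;0.005 -0.1067 0 0 0;0.005 -0.1067 0 0 0;0.005 -0.1067 0 0 0' > mv.in && python3 nudge.py mv.in
echo '0.005 -0.1067 0 0 0;0.005 -0.1067 0 0 0;0.005 -0.1067 0 0 0;0.0033 -0.0667 0 0 0;0 0 0 0 0;0 0 0 0 0' > mv.in && python3 nudge.py mv.in
python3 - <<'E'
from h import *
s=bot.observe();R=s["eef_rot"];print(R.T@(np.array([.445,-.001,.075])-s["tcp_pos"]))
E
```

```text
time: 10.18
tcp_pos: [0.4402, 0.1146, 0.2737]
eef_rot: [[-0.996, -0.093, -0.001], [-0.093, 0.996, -0.0], [0.001, 0.0, -1.0]]
ft_force: [0.8, -0.6, -0.9]
opening: 0.0001
grip_force: 0.0
time: 10.68
tcp_pos: [0.4461, -0.0004, 0.2737]
eef_rot: [[-0.996, -0.091, -0.001], [-0.091, 0.996, 0.001], [0.001, 0.001, -1.0]]
ft_force: [-1.3, 0.4, -0.0]
opening: 0.0002
grip_force: 0.0
[ 0.00093233 -0.00074585  0.19873941]
```

Converted, 0.035 m is 0.1167, 0.005 m is 0.0167.

```bash
echo '0.0167 0 0.05 0 0;0 0 0.1 0 0;0 0 0.1167 0 0;0 0 0.1167 0 0;0 0 0.1167 0 0;0 0 0.1 0 0;0 0 0.05 0 0;0 0 0 0 0' > mv.in && python3 nudge.py mv.in
python3 - <<'E'
from h import *
import cv2
print(bot.observe()["ft_force"])
cv2.imwrite("pics/s4.png",np.hstack([cv2.resize(cam.get_image("side"),(400,300)),cv2.resize(cam.get_image("top")[150:330,60:300],(400,300))]))
E
```

```text
time: 11.35
tcp_pos: [0.4373, 0.0019, 0.0753]
eef_rot: [[-0.995, -0.096, -0.01], [-0.096, 0.995, 0.002], [0.009, 0.003, -1.0]]
ft_force: [-1.0, 0.7, 0.2]
opening: 0.0005
grip_force: 0.0
[-0.95887127  0.7101899   0.18097134]
```

View pics/s4.png

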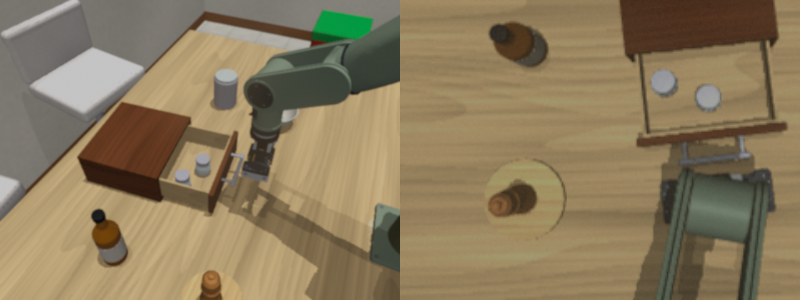

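The mill stands centred on the board, with its foot at about crop (520,195) and the board centre at (525,200). The closed gripper is in front of the handle, so I push slowly.

Converted, -0.01 m is -0.0333, -0.006 m is -0.02.

```bash
echo '-0.0333 0 0 0 0;-0.0333 0 0 0 0;-0.02 0 0 0 0;-0.0167 0 0 0 0;-0.0167 0 0 0 0;-0.0167 0 0 0 0;-0.0167 0 0 0 0;-0.0167 0 0 0 0' > mv.in && python3 nudge.py mv.in
echo '-0.0167 0 0 0 0;-0.02 0 0 0 0;-0.0233 0 0 0 0;-0.0267 0 0 0 0;-0.0267 0 0 0 0;-0.0267 0 0 0 0;-0.0267 0 0 0 0;-0.0267 0 0 0 0' > mv.in && python3 nudge.py mv.in
echo '-0.0267 0 0 0 0;-0.0267 0 0 0 0;-0.0267 0 0 0 0;-0.0267 0 0 0 0;-0.0267 0 0 0 0;-0.02 0 0 0 0;-0.0167 0 0 0 0;-0.01 0 0 0 0' > mv.in && python3 nudge.py mv.in
```

```text
time: 12.12
tcp_pos: [0.4923, 0.0045, 0.0793]
eef_rot: [[-0.995, -0.096, -0.001], [-0.096, 0.995, 0.0], [0.001, 0.0, -1.0]]
ft_force: [-0.9, 0.8, 0.3]
opening: 0.0006
grip_force: 0.6
time: 12.78
tcp_pos: [0.5509, 0.01, 0.0793]
eef_rot: [[-0.995, -0.096, -0.0], [-0.096, 0.995, -0.0], [0.0, -0.0, -1.0]]
ft_force: [-0.9, -1.6, -0.4]
opening: 0.0005
grip_force: 0.7
time: 13.45
tcp_pos: [0.6047, 0.0154, 0.0795]
eef_rot: [[-0.995, -0.096, 0.001], [-0.096, 0.995, 0.0], [-0.001, 0.0, -1.0]]
ft_force: [-1.4, -1.1, 0.4]
opening: 0.0007
grip_force: 0.6
```

Converted, -0.003 m is -0.01, -0.002 m is -0.0067.

```bash
echo '-0.01 0 0 0 0;-0.01 0 0 0 0;-0.01 0 0 0 0;-0.01 0 0 0 0;-0.0067 0 0 0 0;-0.0067 0 0 0 0;0 0 0 0 0' > mv.in && python3 nudge.py mv.in; echo '-0.0067 0 0 0 0;-0.0067 0 0 0 0;0 0 0 0 0' > mv.in && python3 nudge.py mv.in;echo '-0.0067 0 0 0 0;-0.0067 0 0 0 0;0 0 0 0 0' > mv.in && python3 nudge.py mv.in
```

```text
time: 14.03
tcp_pos: [0.6204, 0.0168, 0.0796]
eef_rot: [[-0.995, -0.096, 0.001], [-0.096, 0.995, 0.0], [-0.001, 0.0, -1.0]]
ft_force: [-0.1, -0.2, 0.1]
opening: 0.0005
grip_force: 0.0
time: 14.28
tcp_pos: [0.6243, 0.0172, 0.0796]
eef_rot: [[-0.995, -0.096, 0.001], [-0.096, 0.995, 0.0], [-0.001, 0.0, -1.0]]
ft_force: [-0.4, 0.3, 0.2]
opening: 0.0003
grip_force: 0.0
time: 14.53
tcp_pos: [0.6283, 0.0176, 0.0795]
eef_rot: [[-0.995, -0.096, 0.001], [-0.096, 0.995, 0.0], [-0.001, 0.0, -1.0]]
ft_force: [0.3, -0.1, -0.4]
opening: 0.0004
grip_force: 0.0
```

Converted, -0.002 m is -0.0067.

```bash
echo '-0.0067 0 0 0 0;-0.0067 0 0 0 0;0 0 0 0 0' > mv.in && python3 nudge.py mv.in;echo '-0.0067 0 0 0 0;-0.0067 0 0 0 0' > mv.in && python3 nudge.py mv.in;  python3 - <<'E'
from h import *
import cv2
print(bot.observe()["ft_force"])
cv2.imwrite("pics/s5.png",np.hstack([cv2.resize(cam.get_image("side")[80:300,80:340],(400,300)),cv2.resize(cam.get_image("top")[80:260,120:360],(400,300))]))
E
```

```text
time: 14.78
tcp_pos: [0.6289, 0.0177, 0.0793]
eef_rot: [[-0.995, -0.096, -0.007], [-0.096, 0.995, -0.001], [0.007, 0.0, -1.0]]
ft_force: [-8.4, -1.3, 7.0]
opening: 0.0002
grip_force: 4.3
time: 14.95
tcp_pos: [0.6292, 0.0177, 0.0793]
eef_rot: [[-0.995, -0.096, -0.016], [-0.096, 0.995, -0.001], [0.016, 0.0, -1.0]]
ft_force: [-21.5, -2.0, 17.1]
opening: 0.0002
grip_force: 10.9
[-21.52784499  -1.98258805  17.12187569]
```

View pics/s5.png

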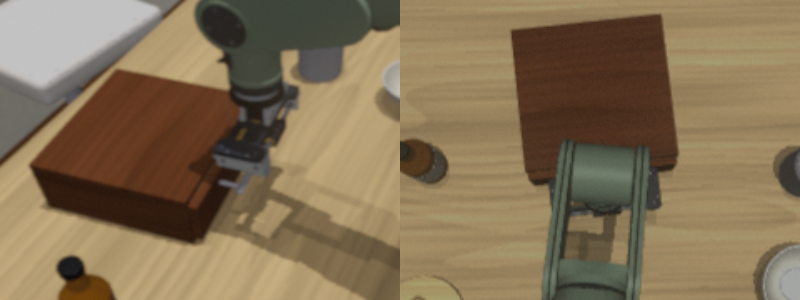

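The drawer is flush and the stop force has built up to 21 N. I back off gently and rise.

Converted, 0.03 m is 0.1, 0.02 m is 0.0667.

```bash
echo '0.0067 0 0 0 0;0.0133 0 0 0 0;0.0333 0 0 0 0;0.0667 0 0 0 0;0.1 0 0 0 0;0.1 0 0 0 0;0.0333 0 0 0 0;0 0 0 0 0' > mv.in && python3 nudge.py mv.in
echo '0 0 -0.0667 0 0;0 0 -0.1 0 0;0.0667 0 -0.1 0 0;0.1 0 -0.1 0 0;0.1 0 -0.1 0 0;0.0667 0 0 0 0;0 0 0 0 0;0 0 0 0 0' > mv.in && python3 nudge.py mv.in
python3 - <<'E'
from h import *
import cv2
print(bot.observe()["ft_force"])
cv2.imwrite("pics/s6.png",np.hstack([cv2.resize(cam.get_image("side"),(400,300)),cv2.resize(cam.get_image("top")[80:320,60:380],(400,300))]))
E
```

```text
time: 15.72
tcp_pos: [0.5282, 0.0083, 0.0791]
eef_rot: [[-0.995, -0.095, -0.001], [-0.095, 0.995, 0.0], [0.001, 0.0, -1.0]]
ft_force: [0.3, 0.4, 0.0]
opening: 0.0002
grip_force: 0.0
time: 16.38
tcp_pos: [0.4334, -0.0016, 0.2196]
eef_rot: [[-0.995, -0.095, 0.004], [-0.095, 0.995, -0.0], [-0.004, -0.001, -1.0]]
ft_force: [-0.3, -0.2, 0.3]
opening: 0.0003
grip_force: 0.0
[-0.34258862 -0.16533794  0.31306662]
```

View pics/s6.png

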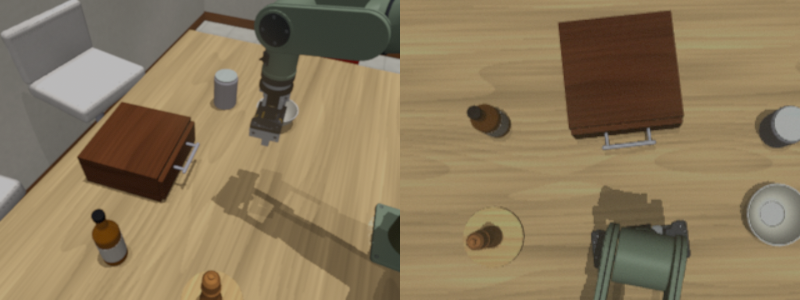

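The drawer looks shut, the mill stands on the board, and the bystanders are in place. The handle middle is at crop (628,146), which is top pixel (242.6,196.8). One numeric check for rebound, then I hand in.

```bash
python3 - <<'E'
from h import *
a=plane("top",(242.6,196.8),.077);b=plane("top",(248.8,245.1),.077);print(a,b,np.linalg.norm(a-b))
print("open+13.5mm contact offset expected handle", np.array([.6292,.0177])+.0135*np.array([.995,.096]))
E
```

```text
[0.63920791 0.02018966 0.077     ] [0.49546135 0.00466589 0.077     ] 0.14458236412931805
open+13.5mm contact offset expected handle [0.6426325 0.018996 ]
```

```bash
python3 -c "
from cell import bot, cam, job
print(job.finish_job())"
```

```text
the job is handed in; nothing more can be done
None
```

I handed the job in at about 16.5 s: the mill stands upright on the round board and the drawer is pushed shut to its stop; both jars were upright when last seen before it closed, and no verdict was returned.

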